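# Set the slotted mode switch of a lab shaker unit

### The job

Take the flat screwdriver out of the tool stand and use its blade to turn the larger of the two slotted switches on top of the white unit a quarter turn clockwise (seen from above). Then put the screwdriver back upright in the hole it came from and let go. Leave the smaller switch and the nut driver, the other tool in the stand, alone.

Things in the scene. Friction and masses are not known exactly. Their poses are not given: they have to be found in the camera images.
- driver_mid (a point): Centre of the flat screwdriver's handle. Loose tool, 90 g, upright in the stand, blade down; z up along it. Black flat-sided handle: 20 mm thick along x (grip these broad faces), 26 mm wide along y, 80 mm tall; this point is half-way up, 105 mm above the blade's tip, at first 120 mm above the bench. Round collar under the handle, 34 mm across, underside 45 mm below this point, rests on the stand.
- driver_tip (a point): Middle of the lower edge of the screwdriver's flat steel blade, 105 mm straight below driver_mid, same axes. The blade is 16 mm wide along y, 3 mm thick along x and 16 mm tall; the shaft above it is 8 mm across.
- selector_slot (a point): Larger slotted switch, aluminium disc 44 mm across on a black rim plate, at one end of a fixed white unit (170x270x50 mm). Point: disc's axis at its top face, 71 mm above the bench; z up, x along the slot, turning with it. The slot crosses the disc, 6 mm wide, bevelled to 14 mm over the top 4 mm, 12 mm deep. Put the tip 8 to 10 mm deep. The blade has about 0.19 rad of play each way before it drives.
- selector (a joint): Angle of the larger switch, rad: starts at 0 to 0.1, grows as it turns clockwise seen from above; quarter turn 1.57, end stop 1.66. Light friction (0.05 N m); stays where it is left.
- trim (a joint): Angle of the smaller slotted switch, rad, 0 at the start: a 26 mm aluminium disc with a 3 mm slot at the other end of the unit, 130 to 136 mm away. Not to be turned.
- nutdriver_mid (a point): Centre of the nut driver's handle, the other tool in the stand, 100 mm from the screwdriver: black, round, 24 mm across, 42 mm tall, top 122 mm above the bench, round steel end 12 mm across. To be left alone.
- stand: Fixed tool stand: steel plate on legs, 70 mm (x) by 180 mm (y), top 75 mm above the bench. Origin on the bench under its centre, z up. Two round through holes 24 mm across, at y = +50 and -50 mm; either tool may be in either hole, turned by up to 0.4 rad.
Mind the look-alikes: they are no part of the job. Leave any orange look-alike of the part that bears driver_mid alone.

How it is judged:
By the outcome, as a careful person would: the job done as asked, in the order asked, and still so for the second after the job is handed in, with the robot touching nothing.
It also fails if it takes over 53 s, if anything falls off the work surface, if the arm or the gripper's body presses on something with over 40 N, if the wrist force passes 120 N, or if a joint passes its speed limit or range.

### The arm

A 7-joint arm with a two-finger parallel gripper is mounted at the origin on the work surface. World frame = base frame: x ahead of the robot, y to its left, z up, the work surface at z = 0. Lengths are in m, angles in rad, forces in N, time in s.
With the tool pointing down it reaches from about 0.425 to 0.925 m from the base axis. Payload 6.8 kg.
Tool frame: the origin (TCP) lies at the very end of the fingers, on their centre line; the grasp point (between the pads) lies 19 mm behind it; z points along the fingers, x is the direction in which the jaws open and shut, and the axes are right-handed (so a half turn about z gives the same grasp; the last joint's range is limited). The gripper opens to 85 mm and grips with 20 to 120 N. Pads are 22 mm wide; open, the fingers measure 114 mm over their backs; the gripper's body (76 mm by 85 mm) begins 54 mm behind the grasp point. The pads swing forward as they close: fully open they stand 13 mm farther back than shut.
Start: joints at [-1.355, 0.477, 0.022, 1.555, -0.011, 1.109, -0.083], TCP at [0.215, 0.64, 0.231] pointing down, gripper open.
Joint ranges: [-2.96, 2.96], [-0.34, 2.1], [-1.41, 1.46], [0.24, 2.44], [-1.37, 4.51], [0.17, 1.92], [-2.96, 2.96]. Speed limits (rad/s): [2.39, 2.39, 3.14, 3.14, 3.14, 3.14, 3.14].

### API

Orientations are given as a unit quaternion [w, x, y, z].
In Python, from station import bot gives the robot as it stands.
- The arm moves only by the shell command python3 -m creep 'ROWS' [FORCE]. ROWS is JSON, a list that holds one entry, the list of rows, each a list of 7 numbers: the shift along the tool's x, y, z in cm, then the turn, a rotation vector about the tool's x, y, z in rad, then the opening, from 0 (shut) to 1 (fully open). In form: [[[dx, dy, dz, wx, wy, wz, claw], ...]]. A call has 1 to 10 rows; each row is the pose to reach, as a shift and turn from the pose commanded when the call began, along the tool's axes at that moment; what a row does not reach only later rows make up. A row lasts 1/8 s, in which the tool goes at most 62.5 mm and 10.7 degrees, less where a joint would pass 70% of its speed; a pose out of reach is approached as far as the arm can. A call with a gripper value outside its range is refused whole. The fingers move at their own pace and stop on an object; FORCE is the grip in N (left out, the last holds). Time passes only in rows, so rows that repeat a pose let the fingers close. It gives the time, the measured TCP pose, the force and the opening at its end, in the units of the state.
- bot.get_obs(): the state, without advancing time (a new reading comes with each control period).
- bot.read_camera(name): name is "side" or "top" or "wrist"; returns (picture, depth): 400x640x3 uint8, blue, green, red; 400x640 float32, m along the optical axis (not along the pixel's ray), 0 where there is no reading.
- bot.calibration(name): a dict with "mtx" (3x3 intrinsics, pixels), "rvec" (rotation vector, rad) and "tvec" (3), from world to camera coordinates, as OpenCV has them. Camera axes: x right, y down, z forward; pixel columns grow to the right and rows downward; lengths in m; the calibration is good to about 2 mm. A picture is of the moment at which its call begins: read the wrist's pose just before it. calibration takes no time and is no camera call; for the wrist camera it gives the pose at the moment of the call.
- bot.hand_in(): hands the job in, once; it reports no verdict.
Trained networks look in the newest picture that a camera, given by its name, has taken for a name from the list of things; names that differ only in an ending like _2 or _b are one class to them, and where a whole thing is asked for, a point or a joint stands for the part that bears it (a point fixed in the world has none). Each returns a list of dicts, best first, with "p" (0 to 1); they miss things now and then, are a little off and sometimes report something else, mostly with a low value. They report only what shows in the picture. A call takes as long as a camera call. They do not tell look-alikes from the thing itself.
- bot.find_in(camera, label): "xy" ([column, row] in pixels, amid what is visible of it).
- bot.silhouettes(camera, label): "mask" (400x640 bool, what is visible of it) and "xy" ([column, row] in pixels, amid what is visible of it).
The state is a dict: "t": time; "q": joint angles; "joint_vel": joint speeds; "joint_torque": joint torques, N m; "eef_pos": TCP position; "tool_rot": TCP orientation; "contact_force": force on the tool from outside, world axes, zero at the start; "torque": the same for the moment, N m; "gripper_width": opening from 0.0 (shut) to 1.0 (fully open).
Only numpy, scipy, OpenCV 4.12 (cv2) and the standard library are available. Lean on these libraries where they do the work, as an engineer would, in place of code of your own. Each camera call takes 0.05 s, during which the arm holds its last target.

## Working session

There is one attempt and no reset: what is moved stays moved. The work goes in short steps, Python scripts to look and compute and a shell command to move; the robot and the scene stay as the last step left them, time stands still between calls to the robot, and variables do not carry over. Pictures are saved under pics/ and viewed, and the job is handed in when it is done.

```bash
ls; mkdir -p pics; python3 - <<'E'
from station import bot
import cv2
o=bot.get_obs();print({k:(o[k]) for k in('t','eef_pos','tool_rot','gripper_width')})
for n in('top','side','wrist'):
    im,d=bot.read_camera(n);cv2.imwrite(f'pics/{n}0.png',im)
    import numpy as np;np.save(f'{n}0.npy',d)
    for l in('driver_mid','selector_slot','nutdriver_mid','stand','selector','trim','driver_tip'):
        print(n,l,[( [round(float(v)) for v in r['xy']],round(float(r['p']),2)) for r in bot.find_in(n,l)])
E
```

```text
pics
{'t': 0.0, 'eef_pos': array([0.21461027, 0.63935533, 0.23030696]), 'tool_rot': array([ 5.93428754e-04,  8.11833939e-01,  5.83887687e-01, -6.87863145e-04]), 'gripper_width': 0.997810513401619}
top driver_mid [([415, 213], 0.68), ([368, 235], 0.44)]
top selector_slot [([192, 158], 0.87), ([430, 210], 0.59)]
top nutdriver_mid [([452, 200], 0.65)]
top stand [([431, 208], 0.93)]
top selector [([197, 160], 0.69)]
top trim [([249, 171], 0.6)]
top driver_tip [([413, 212], 0.72), ([366, 235], 0.62)]
side driver_mid [([294, 236], 0.75)]
side selector_slot [([346, 156], 0.68)]
side nutdriver_mid [([359, 321], 0.75), ([329, 261], 0.67)]
side stand [([348, 331], 0.75)]
side selector [([346, 157], 0.51)]
side trim [([344, 156], 0.58), ([348, 175], 0.51)]
side driver_tip [([332, 260], 0.77)]
wrist driver_mid []
wrist selector_slot []
wrist nutdriver_mid []
wrist stand []
wrist selector []
wrist trim []
wrist driver_tip []
```

View pics/top0.png

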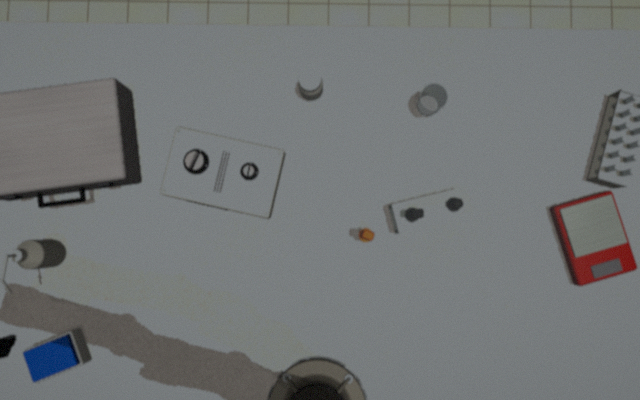

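View pics/side0.png

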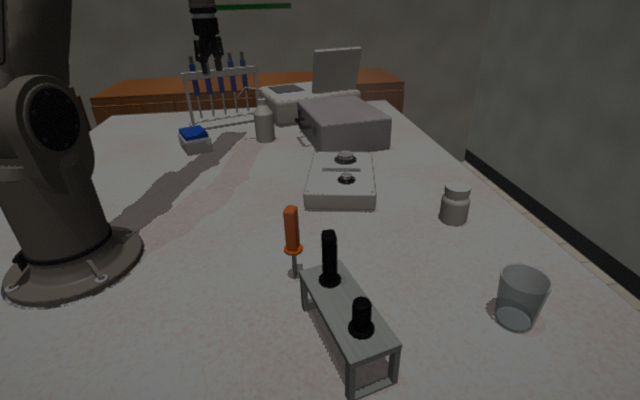

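```bash
cat > h.py <<'E'
import numpy as np,cv2
from station import bot
def cam(n):
    c=bot.calibration(n);R=cv2.Rodrigues(np.array(c['rvec'],float))[0];return np.array(c['mtx']),R,np.array(c['tvec'],float).ravel()
def ray(n,u,v):
    K,R,t=cam(n);d=R.T@np.linalg.inv(K)@np.array([u,v,1.]);return -R.T@t,d
def atz(n,u,v,z):
    o,d=ray(n,u,v);return o+d*(z-o[2])/d[2]
def deproj(n,u,v,depth):
    o,d=ray(n,u,v);return o+d*depth
def proj(n,P):
    K,R,t=cam(n);p=(R@np.atleast_2d(P).T).T+t;q=(K@p.T).T;return q[:,:2]/q[:,2:]
def cloud(n,d):
    K,R,t=cam(n);h,w=d.shape;u,v=np.meshgrid(np.arange(w),np.arange(h))
    c=np.stack([(u-K[0,2])/K[0,0]*d,(v-K[1,2])/K[1,1]*d,d],-1);return (c-t)@R
E
python3 - <<'E'
from h import *
for n in('top','side'):
    K,R,t=cam(n);print(n,K[0,0],-R.T@t,R.T[:,2])
for x in([415,213,.16],[368,235,.16],[452,200,.122],[431,208,.075],[192,158,.071],[249,171,.065]):print(x,atz('top',*x))
d=np.load('top0.npy')
P=cloud('top',d)
for u,v in([415,213],[368,235],[452,200],[192,158],[249,171]):print(u,v,P[v,u])
im=cv2.imread('pics/top0.png')
cv2.imwrite('pics/c1.png',cv2.resize(im[150:270,330:490],(800,600),interpolation=cv2.INTER_CUBIC))
cv2.imwrite('pics/c2.png',cv2.resize(im[110:215,150:290],(800,600),interpolation=cv2.INTER_CUBIC))
E
```

```text
top 503.469672709498 [ 0.41437468 -0.02391386  1.24511224] [ 0.07151663  0.01018674 -0.99738739]
side 364.81746460716744 [ 0.41110844 -0.62777925  0.44164391] [ 0.10493013  0.87305025 -0.47620682]
[415, 213, 0.16] [ 0.46735977 -0.20602612  0.16      ]
[368, 235, 0.16] [ 0.41831083 -0.10545171  0.16      ]
[452, 200, 0.122] [ 0.4996741  -0.29468619  0.122     ]
[431, 208, 0.075] [ 0.48377706 -0.25734101  0.075     ]
[192, 158, 0.071] [0.59241017 0.30460021 0.071     ]
[249, 171, 0.065] [0.56455168 0.17013315 0.065     ]
415 213 [ 0.46746303 -0.20638104  0.15788524]
368 235 [ 0.41836936 -0.10666408  0.14386567]
452 200 [ 0.50097878 -0.29882771  0.10482175]
192 158 [0.59264914 0.30504115 0.06942406]
249 171 [0.56460771 0.17020555 0.06455968]
```

View pics/c1.png

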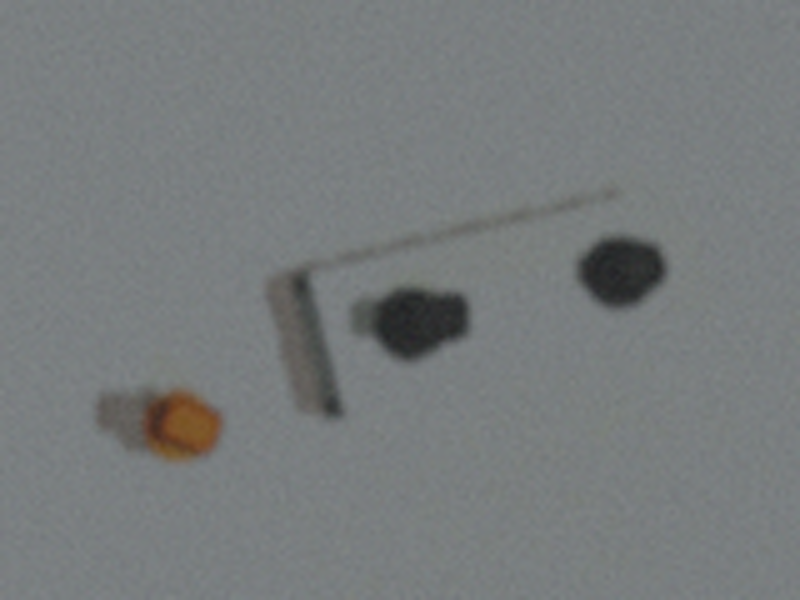

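View pics/c2.png

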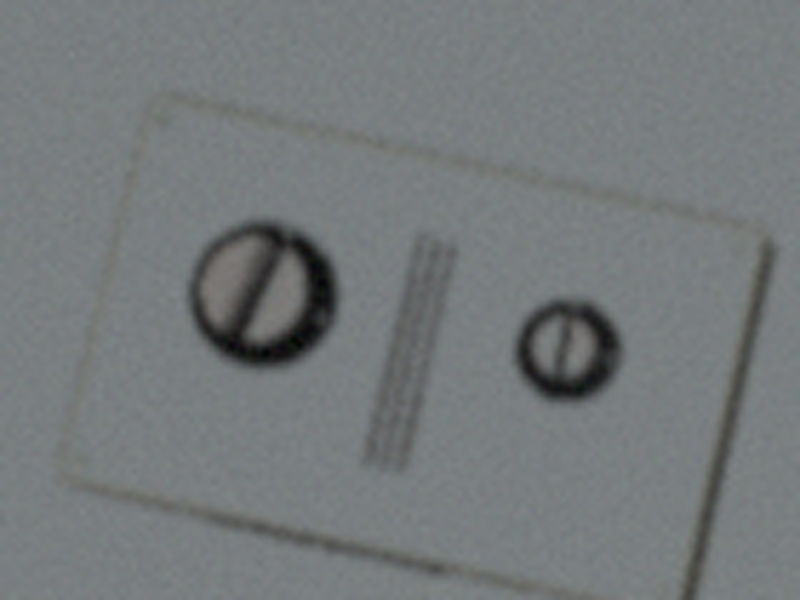

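Candidates in the top view: black tall tool at (415,213) in the stand, its top about 160 mm up. Orange one at (368,235) outside the stand, which is the look-alike. Black short one at (452,200), which is the nut driver. The tall black one in the stand fits. The crop shows that too, and the side view agrees (330,258). The larger switch is at top (195,160), its slot running at yaw about −20°; the smaller one is at (249,171).

```bash
cat >> h.py <<'E'
from scipy.spatial.transform import Rotation as Ro
def pose():
    o=bot.get_obs();q=o['tool_rot'];return np.array(o['eef_pos']),Ro.from_quat([q[1],q[2],q[3],q[0]]),o
def delta(p,yaw_deg,base=None):
    """rows numbers to reach TCP p, tool down, tool-x yaw"""
    p0,R0,_=pose() if base is None else base
    y=np.deg2rad(yaw_deg);X=[np.cos(y),np.sin(y),0];Y=[np.sin(y),-np.cos(y),0]
    Rt=Ro.from_matrix(np.array([X,Y,[0,0,-1]]).T)
    return np.round(np.r_[R0.inv().apply(np.array(p)-p0)*100,(R0.inv()*Rt).as_rotvec()],3)
E
python3 - <<'E'
from h import *
p,R,o=pose();print(R.as_matrix().round(3))
K,Rc,t=cam('wrist');c=-Rc.T@t
print(K,'cam in tool',R.inv().apply(c-p),'axes',(R.inv().as_matrix()@Rc.T).round(3))
print(delta([.56,.29,.27],71.4))
E
```

```text
[[ 0.318  0.948  0.   ]
 [ 0.948 -0.318  0.   ]
 [ 0.    -0.    -1.   ]]
[[334.68106412   0.         319.32635443]
 [  0.         334.68106412 202.68886443]
 [  0.           0.           1.        ]] cam in tool [ 0.00117399 -0.0840583  -0.14293003] axes [[ 1.     0.001  0.001]
 [-0.002  0.946  0.325]
 [-0.    -0.325  0.946]]
[-2.2189e+01  4.3862e+01 -3.8700e+00 -0.0000e+00 -0.0000e+00  1.0000e-03]
```

```bash
python3 -c "
from h import *
print(delta([.585,.30,.20],71.4))"
```

```text
[-2.0446e+01  4.5914e+01  3.1300e+00 -0.0000e+00 -0.0000e+00  1.0000e-03]
```

```bash
python3 -m creep '[[[-20.4,45.9,3.1,0,0,0,1],[-20.4,45.9,3.1,0,0,0,1],[-20.4,45.9,3.1,0,0,0,1],[-20.4,45.9,3.1,0,0,0,1],[-20.4,45.9,3.1,0,0,0,1],[-20.4,45.9,3.1,0,0,0,1],[-20.4,45.9,3.1,0,0,0,1],[-20.4,45.9,3.1,0,0,0,1],[-20.4,45.9,3.1,0,0,0,1],[-20.4,45.9,3.1,0,0,0,1]]]' 40
python3 - <<'E'
from h import *
p,R,o=pose();print(p,o['t'],o['joint_vel'].round(2))
im,d=bot.read_camera('wrist');cv2.imwrite('pics/w1.png',im);np.save('w1.npy',d)
c=bot.calibration('wrist');import pickle;pickle.dump(c,open('w1.pkl','wb'))
for l in('selector_slot','selector','trim'):print(l,[(r['xy'],r['p']) for r in bot.find_in('wrist',l)])
E
```

```text
t: 2.45
eef_pos: [0.5849, 0.3005, 0.2001]
tool_rot: [-0.0, 0.812, 0.584, -0.0]
contact_force: [-0.6, 0.6, -0.1]
gripper_width: 0.996
[0.58493584 0.30052306 0.2001449 ] 2.45 [-0.03 -0.01 -0.03  0.   -0.   -0.   -0.  ]
selector_slot [([319.6, 188.1], 0.69)]
selector [([319.0, 190.0], 0.81)]
trim [([177.0, 211.3], 0.72)]
```

View pics/w1.png

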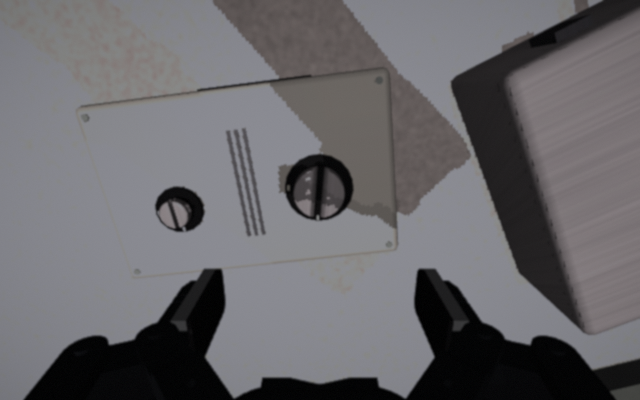

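```bash
python3 - <<'E'
from h import *
import pickle
im=cv2.imread('pics/w1.png');c=pickle.load(open('w1.pkl','rb'))
print(atz('wrist',319,189,.071))
cx,cy=atz('wrist',319,189,.071)[:2]
s=.08/600
u,v=np.meshgrid(np.arange(600),np.arange(600))
# right = -y, up=+x
W=np.stack([cx+(300-v)*s,cy-(u-300)*s,np.full(u.shape,.071)],-1).reshape(-1,3)
uv=proj('wrist',W).astype(np.float32).reshape(600,600,2)
r=cv2.remap(im,uv[...,0],uv[...,1],cv2.INTER_CUBIC)
r=np.clip(r.astype(float)*1.6,0,255).astype(np.uint8)
for k in range(0,600,75):cv2.putText(r,str(k),(k,10),0,.35,(0,0,255));cv2.putText(r,str(k),(0,k+10),0,.35,(0,0,255))
cv2.imwrite('pics/r1.png',r)
E
```

```text
[0.58156421 0.30441868 0.071     ]
```

View pics/r1.png

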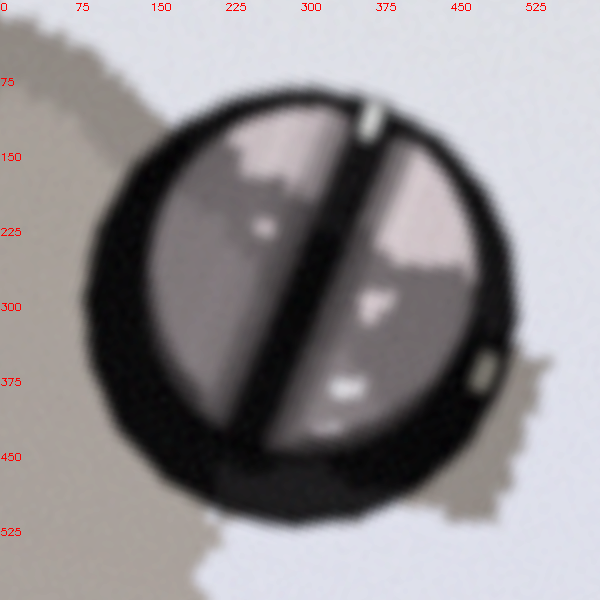

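```bash
python3 - <<'E'
from h import *
print(atz('top',195.9,160.8,.071))
# stand/driver rough
print(atz('top',415,213,.16))
print(delta([.46,-.20,.26],20))
E
```

```text
[0.5859077  0.29514295 0.071     ]
[ 0.46735977 -0.20602612  0.16      ]
[-5.1578e+01  4.0960e+00 -5.9950e+00 -1.0000e-03 -0.0000e+00  9.0100e-01]
```

```bash
python3 -m creep '[[[-12,1,-4,0,0,0.18,1],[-20,2,-6,0,0,0.36,1],[-26,2.5,-6,0,0,0.54,1],[-32,3,-6,0,0,0.72,1],[-38,3.5,-6,0,0,0.9,1],[-45,4.0,-6,0,0,0.9,1],[-51.8,4.1,-6,0,0,0.9,1],[-51.8,4.1,-6,0,0,0.9,1],[-51.8,4.1,-6,0,0,0.9,1],[-51.8,4.1,-6,0,0,0.9,1]]]'
python3 - <<'E'
from h import *
p,R,o=pose();print(p,o['t'],o['joint_vel'].round(2),o['q'].round(2))
im,d=bot.read_camera('wrist');cv2.imwrite('pics/w2.png',im);np.save('w2.npy',d)
for l in('driver_mid','nutdriver_mid'):print(l,[(r['xy'],r['p']) for r in bot.find_in('wrist',l)])
E
```

```text
t: 3.9
eef_pos: [0.4584, -0.2049, 0.2607]
tool_rot: [0.0, 0.985, 0.171, 0.0]
contact_force: [-0.3, -0.2, 0.3]
gripper_width: 1.003
[ 0.45842627 -0.20492637  0.26068603] 3.9 [-0.04  0.01 -0.05  0.   -0.01  0.   -0.03] [-0.21  0.17  0.58  1.96 -0.11  1.05  0.76]
driver_mid [([323.9, 199.3], 0.98), ([379.9, 127.4], 0.88)]
nutdriver_mid [([317.0, 279.8], 0.55)]
```

View pics/w2.png

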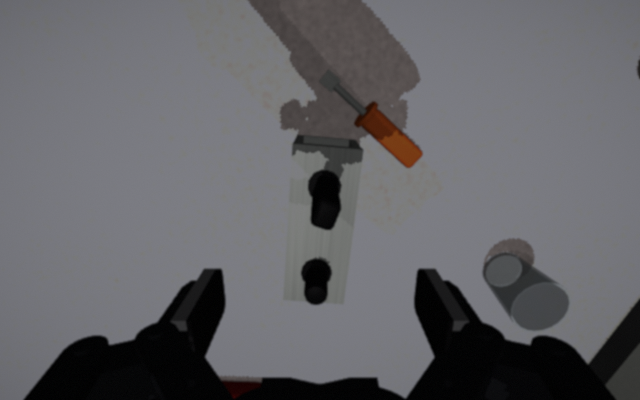

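```bash
python3 - <<'E'
from h import *
d=np.load('w2.npy');P=cloud('wrist',d);z=P[...,2]
win=np.zeros(z.shape,bool);win[150:245,285:360]=1
for lo,hi in((.150,.170),(.085,.1),(.068,.085)):
    m=win&(z>lo)&(z<hi)&(d>0);print(lo,m.sum(),P[m].mean(0) if m.any() else '', np.median(P[m][:,2]))
m=win&(z>.150)&(z<.17)
pts=(P[m][:,:2]*1000).astype(np.float32);r=cv2.minAreaRect(pts);print(r)
m2=win&(z>.11)&(z<.148);pts=P[m2][:,:2];print(m2.sum(),pts.mean(0))
im=cv2.imread('pics/w2.png')
c0=P[m].mean(0)[:2] if m.any() else None
print(c0)
# rectified at z=.16
cx,cy=.467,-.21;s=.08/600
u,v=np.meshgrid(np.arange(600),np.arange(600))
W=np.stack([cx+(300-v)*s,cy-(u-300)*s,np.full(u.shape,.16)],-1).reshape(-1,3)
uv=proj('wrist',W).astype(np.float32).reshape(600,600,2)
q=cv2.remap(im,uv[...,0],uv[...,1],cv2.INTER_CUBIC)
q=np.clip(q.astype(float)*3,0,255).astype(np.uint8)
for k in range(0,600,75):cv2.putText(q,str(k),(k,10),0,.35,(0,0,255));cv2.putText(q,str(k),(0,k+10),0,.35,(0,0,255))
cv2.imwrite('pics/r2.png',q)
E
```

```text
0.15 785 [ 0.46734155 -0.20628049  0.15840611] 0.15905106982949727
0.085 95 [ 0.46415862 -0.19907996  0.09260596] 0.09258379523950395
0.068 5085 [ 0.47022903 -0.21949003  0.07516208] 0.0749362793797028
((468.120361328125, -208.1402130126953), (20.058591842651367, 26.400312423706055), 0.5568758249282837)
335 [ 0.46452132 -0.19888448]
[ 0.46734155 -0.20628049]
```

View pics/r2.png

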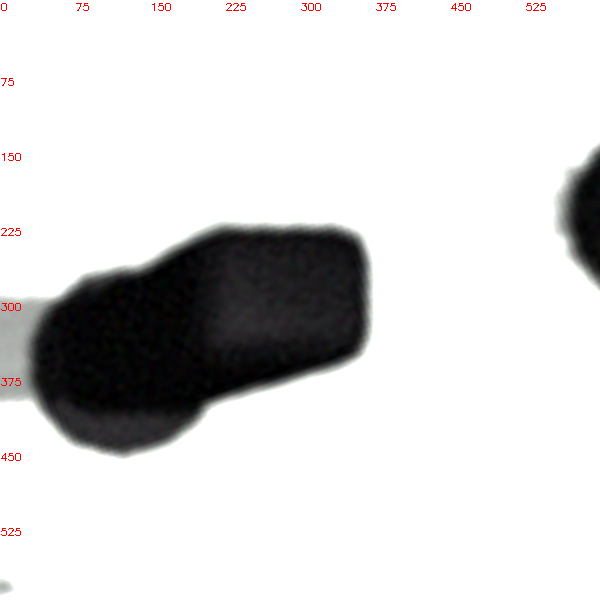

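```bash
python3 - <<'E'
from h import *
print(delta([.4678,-.2070,.18],0.5),delta([.4678,-.2070,.106],0.5))
E
```

```text
[ 5.800e-01  7.740e-01  8.024e+00 -1.000e-03 -0.000e+00  3.410e-01] [ 5.7700e-01  7.7900e-01  1.5424e+01 -1.0000e-03 -0.0000e+00  3.4100e-01]
```

```bash
python3 -m creep '[[[0.58,0.78,3,0,0,0.18,1],[0.58,0.78,7,0,0,0.34,1],[0.58,0.78,9,0,0,0.34,1],[0.58,0.78,13,0,0,0.34,1],[0.58,0.78,15.4,0,0,0.34,1],[0.58,0.78,15.4,0,0,0.34,1]]]' 60
python3 - <<'E'
from h import *
p,R,o=pose();print(p,o['t'],o['contact_force'].round(1),R.as_matrix()[:2,0].round(3))
E
```

```text
t: 4.8
eef_pos: [0.4665, -0.2068, 0.1047]
tool_rot: [-0.001, 1.0, 0.005, -0.002]
contact_force: [0.2, -0.0, 0.7]
gripper_width: 0.997
[ 0.46650655 -0.20682558  0.1047374 ] 4.8 [ 0.2 -0.   0.7] [1.   0.01]
```

Close the gripper on the handle.

```bash
python3 -m creep '[[[0,0,0,0,0,0,0],[0,0,0,0,0,0,0],[0,0,0,0,0,0,0],[0,0,0,0,0,0,0],[0,0,0,0,0,0,0],[0,0,0,0,0,0,0]]]' 60
python3 - <<'E'
from h import *
p,R,o=pose();print(p,o['t'],o['contact_force'].round(1),R.as_matrix()[:2,0].round(3),o['gripper_width'],o['torque'].round(2))
E
```

```text
t: 5.55
eef_pos: [0.4675, -0.209, 0.1068]
tool_rot: [-0.0, 1.0, 0.003, 0.0]
contact_force: [-1.8, -0.0, 5.8]
gripper_width: 0.228
[ 0.46749166 -0.20902866  0.10680859] 5.55 [-1.8 -0.   5.8] [1.    0.007] 0.22838566322374187 [ 0.21  0.21 -0.03]
```

```bash
python3 -m creep '[[[0,0,-2,0,0,0,0],[0,0,-6,0,0,0,0],[0,0,-11,0,0,0,0],[0,0,-12,0,0,0,0],[0,0,-12,0,0,0,0],[0,0,-12,0,0,0,0]]]'
python3 - <<'E'
from h import *
p,R,o=pose();print(p,o['t'],o['contact_force'].round(1),R.as_matrix()[:2,0].round(3),o['gripper_width'],o['torque'].round(2))
im,d=bot.read_camera('wrist');cv2.imwrite('pics/w3.png',im);np.save('w3.npy',d)
for l in('driver_tip',):print(l,[(r['xy'],r['p']) for r in bot.find_in('wrist',l)])
print(proj('wrist',p+R.apply([0,0,.125-.019-.001])))
im,d=bot.read_camera('side');cv2.imwrite('pics/s3.png',im)
E
```

```text
t: 6.3
eef_pos: [0.4662, -0.2085, 0.2248]
tool_rot: [-0.0, 1.0, 0.004, -0.001]
contact_force: [0.6, 0.4, -0.8]
gripper_width: 0.227
[ 0.46619618 -0.20847199  0.22478788] 6.3 [ 0.6  0.4 -0.8] [1.    0.007] 0.2266662579935173 [ 0.03 -0.02 -0.02]
driver_tip [([363.3, 107.5], 0.71), ([321.2, 307.5], 0.61)]
[[318.72932973 202.20446841]]
```

View pics/w3.png

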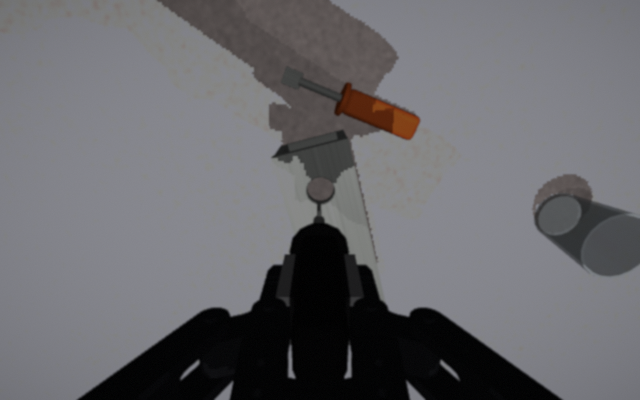

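View pics/s3.png

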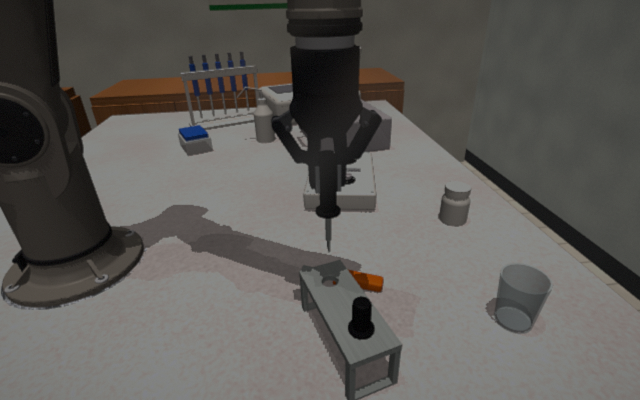

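```bash
python3 - <<'E'
from h import *
im,dt=bot.read_camera('top');cv2.imwrite('pics/t3.png',cv2.resize(im[120:300,300:520],(770,600)))
for n,f,pts in(('wrist','w3.npy',[(292,78),(350,97),(380,112),(410,125)]),):
    P=cloud(n,np.load(f))
    for u,v in pts:print(u,v,P[v,u].round(3))
P=cloud('top',dt);hsv=cv2.cvtColor(im,cv2.COLOR_BGR2HSV);m=(hsv[...,1]>150)&(hsv[...,0]<20);m[:,:320]=0;m[300:]=0
print(m.sum(),P[m].min(0),P[m].max(0))
m=(np.load('side0.npy')>0)
d0=np.load('top0.npy');P0=cloud('top',d0);i0=cv2.imread('pics/top0.png');h=cv2.cvtColor(i0,cv2.COLOR_BGR2HSV);m=(h[...,1]>150)&(h[...,0]<20);m[:,:320]=0;m[300:]=0
print(m.sum(),P0[m].min(0),P0[m].max(0))
E
```

```text
292 78 [ 0.44  -0.115  0.024]
350 97 [ 0.496 -0.132  0.027]
380 112 [ 0.527 -0.146  0.024]
410 125 [ 0.558 -0.159  0.022]
1608 [ 0.31353275 -0.75250145  0.01590282] [ 0.56377375 -0.02391386  1.24511224]
1424 [ 0.31159153 -0.75095442  0.02019896] [ 0.53218314 -0.02391386  1.24511224]
```

View pics/t3.png

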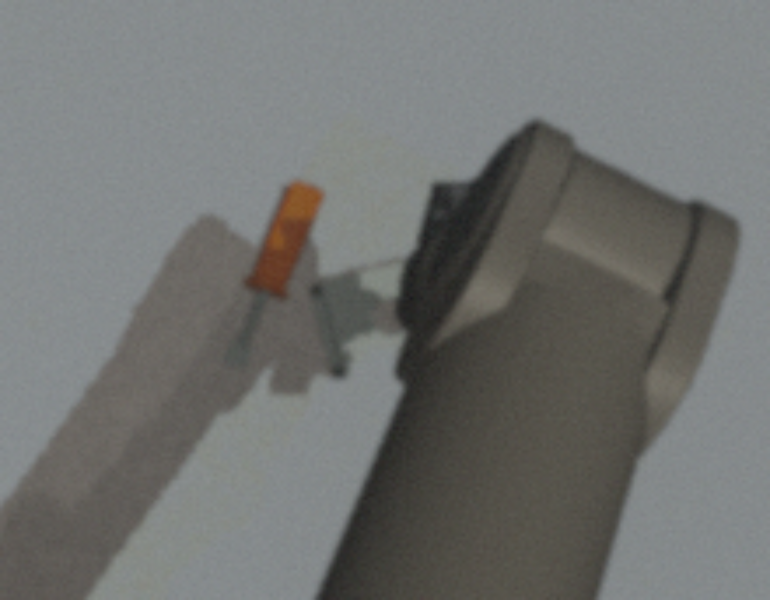

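```bash
python3 - <<'E'
from h import *
from scipy.spatial.transform import Rotation
# w2 pose: recompute from stored tool pose; tool_rot there [0,.985,.171,0], p=(.4584,-.2049,.2607)
p,R,o=pose();K,Rc,t=cam('wrist')
ct=R.inv().apply(-Rc.T@t-p);A=R.inv().as_matrix()@Rc.T
R2=Rotation.from_quat([.985,.171,0,0]);p2=np.array([.4584,-.2049,.2607])
d=np.load('w2.npy')
for u,v in((330,80),(365,115),(390,140),(410,155)):
    c=d[v,u]*np.linalg.inv(K)@np.array([u,v,1.]);print(u,v,(p2+R2.apply(ct+A@c)).round(3))
d0=np.load('top0.npy');P0=cloud('top',d0)
for v in range(228,242,3):print([P0[v,u].round(3).tolist() for u in (355,362,368)])
E
```

```text
330 80 [ 0.438 -0.113  0.023]
365 115 [ 0.486 -0.134  0.03 ]
390 140 [ 0.524 -0.15   0.024]
410 155 [ 0.553 -0.158  0.021]
[[0.436, -0.085, 0.002], [0.435, -0.098, 0.063], [0.435, -0.112, 0.064]]
[[0.428, -0.085, 0.0], [0.427, -0.095, 0.114], [0.427, -0.107, 0.144]]
[[0.421, -0.085, -0.002], [0.42, -0.094, 0.14], [0.421, -0.107, 0.143]]
[[0.413, -0.086, -0.001], [0.414, -0.096, 0.113], [0.414, -0.107, 0.144]]
[[0.406, -0.086, 0.0], [0.407, -0.099, 0.059], [0.407, -0.113, 0.059]]
```

```bash
python3 - <<'E'
from h import *
im=cv2.imread('pics/w3.png')
c=cv2.resize(im[170:245,275:375],(800,600),interpolation=cv2.INTER_CUBIC)
cv2.imwrite('pics/c3.png',np.clip(c*1.6,0,255).astype(np.uint8))
im=cv2.imread('pics/s3.png')
c=cv2.resize(im[190:290,280:413],(798,600),interpolation=cv2.INTER_CUBIC)
cv2.imwrite('pics/c3s.png',np.clip(c*1.6,0,255).astype(np.uint8))
print('hole',atz('wrist',320,190,.075))
p,R,o=pose()
for a in(0,.016,.06):print(proj('wrist',p+R.apply([0,0,.105-a])),proj('side',p+R.apply([0,0,.105-a])))
E
```

```text
hole [ 0.46737573 -0.2122487   0.075     ]
[[318.80518121 202.49524652]] [[328.10040433 254.7343707 ]]
[[318.79826863 209.51779867]] [[327.93866417 245.64027992]]
[[318.77400419 234.16825928]] [[327.46826333 219.19126381]]
```

View pics/c3.png

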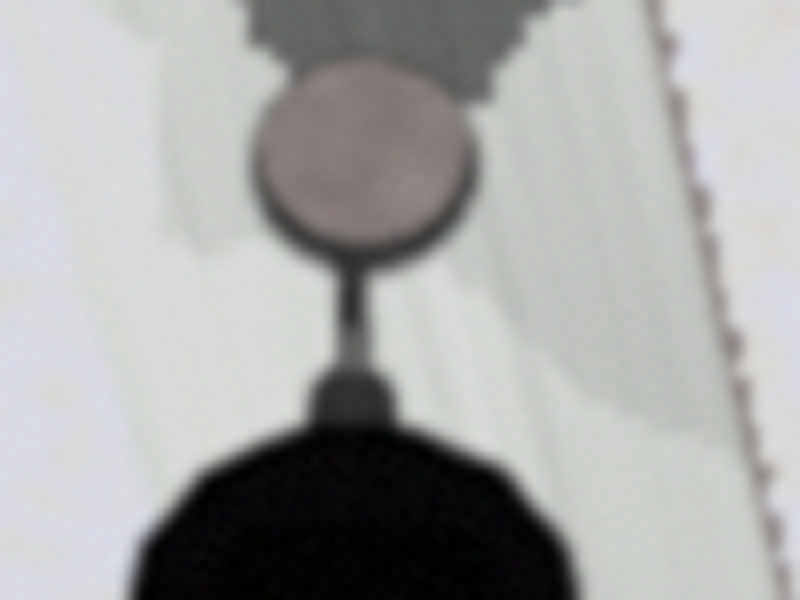

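View pics/c3s.png

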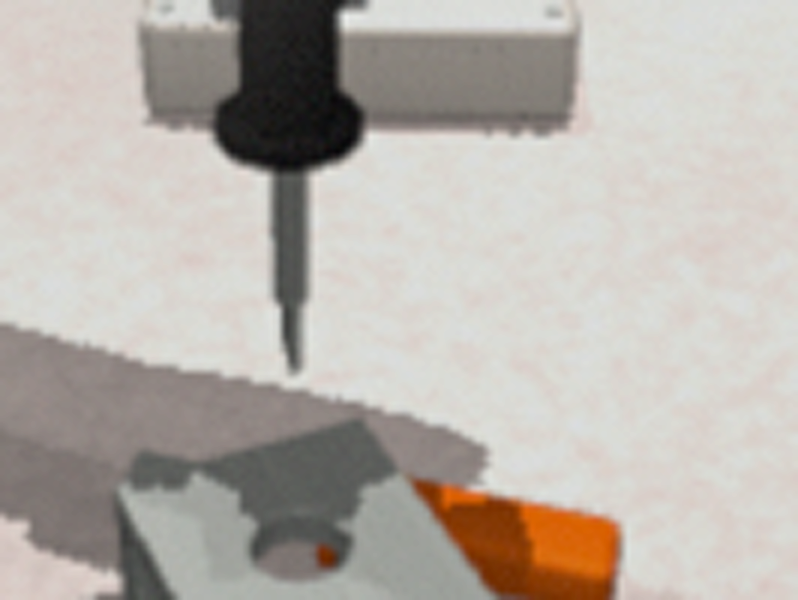

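```bash
python3 - <<'E'
from h import *
p,R,o=pose()
for y in(-.008,0,.008):print(y,proj('wrist',p+R.apply([0,y,.0918])),proj('side',p+R.apply([0,y,.0918])))
print('hole to TCP at grasp', 'hole wrist est', atz('wrist',275+365/8,170+152/8,.075),atz('wrist',275+365/8,170+160/8,.075))
print('hole side', atz('side',280+300/6,190+547/6,.075))
E
```

```text
-0.008 [[318.81156096 198.03141625]] [[327.1364998  243.99362257]]
0 [[318.79953885 208.22737032]] [[327.9673119  247.25104271]]
0.008 [[318.78776418 218.21348032]] [[328.82079985 250.59736956]]
hole to TCP at grasp hole wrist est [ 0.46793789 -0.21129058  0.075     ] [ 0.46794716 -0.21224371  0.075     ]
hole side [ 0.46776126 -0.21371811  0.075     ]
```

```bash
python3 - <<'E'
from h import *
p,R,o=pose()
for oy in(0,.002,.004):
  print(oy,'collar',[proj('wrist',p+R.apply([0,-.017+oy,.0918-k]))[0,1].round(1) for k in(.060,.065)],'shaft end',proj('wrist',p+R.apply([0,-.004+oy,.0918-.016]))[0,1].round(1),'blade',proj('wrist',p+R.apply([0,-.008+oy,.0918]))[0,1].round(1), 'blade top corner',proj('wrist',p+R.apply([0,-.008+oy,.0918-.016]))[0,1].round(1))
E
python3 - <<'E'
import cv2
im=cv2.imread('pics/w3.png')
print(im[193:228,318:321].mean((1,2)).round())
E
```

```text
0 collar [np.float64(216.1), np.float64(219.4)] shaft end 210.6 blade 198.0 blade top corner 205.2
0.002 collar [np.float64(219.4), np.float64(222.8)] shaft end 213.3 blade 200.6 blade top corner 207.9
0.004 collar [np.float64(222.7), np.float64(226.2)] shaft end 216.0 blade 203.2 blade top corner 210.6
[76. 76. 77. 78. 78. 77. 70. 53. 37. 32. 35. 43. 46. 48. 47. 47. 47. 52.
 59. 63. 65. 65. 61. 47. 35. 32. 31. 30. 29. 23. 12.  5.  4.  4.  4.]
```

```bash
python3 -c "
from h import *
print(delta([.5813,.3041,.19],68))"
```

```text
[ 1.1830e+01 -5.1215e+01  3.5110e+00 -1.0000e-03  2.0000e-03 -1.1800e+00]
```

```bash
python3 -m creep '[[[1,-5,0,0,0,-0.14,0],[3,-11,0,0,0,-0.29,0],[5,-17,0,0,0,-0.44,0],[6.5,-23,0,0,0,-0.59,0],[8,-29,0,0,0,-0.74,0],[10,-35,1,0,0,-0.89,0],[11,-41,2,0,0,-1.04,0],[11.5,-46,3,0,0,-1.18,0],[11.8,-50,3.5,0,0,-1.18,0],[11.8,-51.2,3.5,0,0,-1.18,0]]]'
python3 -m creep '[[[0,0,0,0,0,0,0],[0,0,0,0,0,0,0]]]'
python3 - <<'E'
from h import *
p,R,o=pose();print(p,o['t'],o['contact_force'].round(1),np.degrees(np.arctan2(*R.as_matrix()[[1,0],0])),o['gripper_width'],o['joint_vel'].round(3),o['q'].round(2))
im,d=bot.read_camera('wrist');cv2.imwrite('pics/w4.png',im);np.save('w4.npy',d)
c=cv2.resize(im[130:250,240:400],(800,600),interpolation=cv2.INTER_CUBIC)
cv2.imwrite('pics/c4.png',np.clip(c*1.5,0,255).astype(np.uint8))
im,d=bot.read_camera('side');cv2.imwrite('pics/s4.png',im)
print(proj('wrist',p+R.apply([0,.0038,.0918])),proj('wrist',[.5848,.3027,.071]))
E
```

```text
t: 7.75
eef_pos: [0.5802, 0.3073, 0.1895]
tool_rot: [-0.001, 0.828, 0.561, -0.001]
contact_force: [-0.4, 0.1, -1.2]
gripper_width: 0.226
t: 8.0
eef_pos: [0.5821, 0.3014, 0.1914]
tool_rot: [0.001, 0.83, 0.558, -0.0]
contact_force: [-0.1, -0.1, -0.4]
gripper_width: 0.225
[0.58212788 0.30144381 0.19136186] 8.0 [-0.1 -0.1 -0.4] 67.85592416904225 0.22520122965523226 [ 0.006 -0.007  0.     0.001 -0.001 -0.001 -0.   ] [-0.72  0.49  0.2   1.65 -0.11  1.01  0.7 ]
[[317.0315029  211.68580889]] [[319.99276312 197.47932919]]
```

View pics/c4.png

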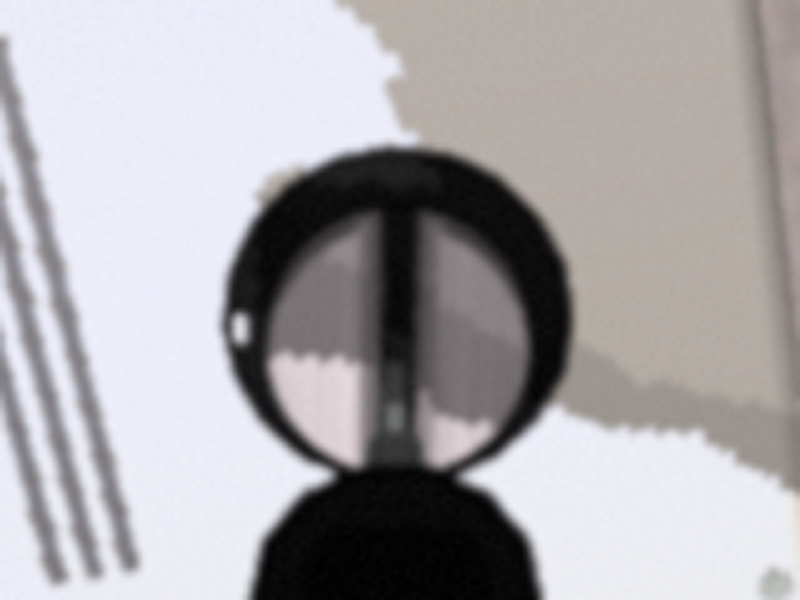

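```bash
python3 - <<'E'
from h import *
p,R,o=pose();print(p)
for oy in(0,.002,.004,.006):print(oy,[proj('wrist',p+R.apply([0,-.008+oy,.0918-k]))[0].round(1) for k in(0,.016)],proj('wrist',p+R.apply([0,-.004+oy,.0918-.016]))[0].round(1))
for v in(195,196,197.5,199):print(v,R.inv().apply(atz('wrist',320,v,.071)-p))
im=cv2.imread('pics/w4.png');print(im[190:228,318:321].mean((1,2)).round())
E
```

```text
[0.58217221 0.30173367 0.19165009]
0 [array([317.5, 196.7]), array([317.4, 203.9])] [317.4 209.3]
0.002 [array([317.5, 199.3]), array([317.4, 206.6])] [317.4 212. ]
0.004 [array([317.5, 201.9]), array([317.4, 209.3])] [317.4 214.7]
0.006 [array([317.5, 204.4]), array([317.4, 212. ])] [317.4 217.3]
195 [ 0.00192833 -0.00016597  0.12064935]
196 [0.00193031 0.00070208 0.12064993]
197.5 [0.00193328 0.00200748 0.12065079]
199 [0.00193626 0.0033169  0.12065166]
[ 8.  6.  7.  7.  6.  8. 11. 14. 16. 16. 16. 18. 25. 31. 35. 36. 36. 36.
 36. 39. 49. 61. 67. 68. 68. 63. 51. 40. 37. 37. 38. 35. 28. 16.  5.  5.
  6.  7.]
```

View pics/s4.png

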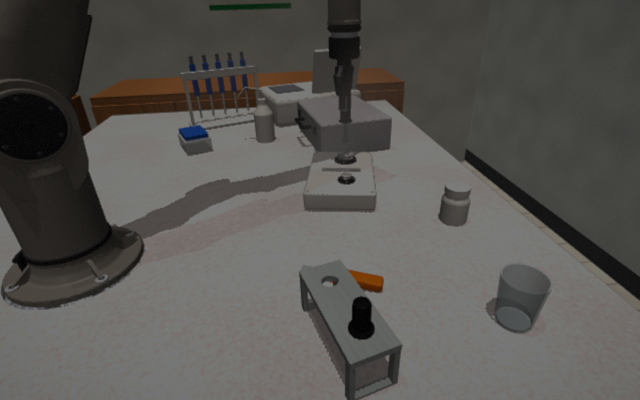

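```bash
python3 -m creep '[[[0.06,-0.2,1,0,0,0,0],[0.06,-0.2,2.2,0,0,0,0],[0.06,-0.2,2.7,0,0,0,0],[0.06,-0.2,3.0,0,0,0,0],[0.06,-0.2,3.2,0,0,0,0],[0.06,-0.2,3.2,0,0,0,0]]]'
python3 - <<'E'
from h import *
p,R,o=pose();print(p,o['t'],o['contact_force'].round(1),np.degrees(np.arctan2(*R.as_matrix()[[1,0],0])),o['torque'].round(2))
im,d=bot.read_camera('wrist');cv2.imwrite('pics/w5.png',im)
c=cv2.resize(im[130:250,240:400],(800,600),interpolation=cv2.INTER_CUBIC)
cv2.imwrite('pics/c5.png',np.clip(c*1.5,0,255).astype(np.uint8))
E
```

```text
t: 8.85
eef_pos: [0.58, 0.3051, 0.1594]
tool_rot: [0.0, 0.829, 0.559, 0.0]
contact_force: [-0.2, 0.2, -0.6]
gripper_width: 0.225
[0.58002946 0.30506968 0.159412  ] 8.85 [-0.2  0.2 -0.6] 68.00683890632111 [-0.09 -0.    0.03]
```

View pics/c5.png

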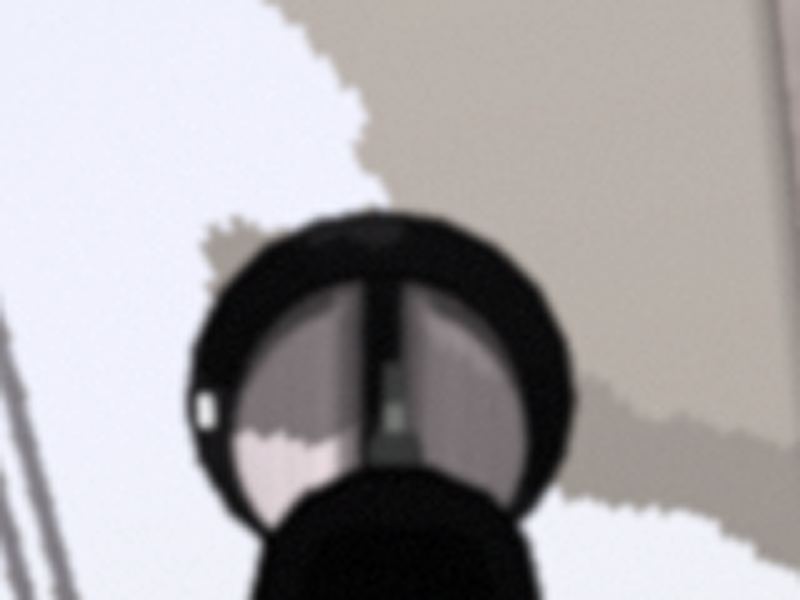

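```bash
python3 -m creep '[[[0,0,0,0,0,0,0],[0,0,0,0,0,0,0],[0,0,0,0,0,0,0]]]'
python3 - <<'E'
from h import *
for i in range(3):
  p,R,o=pose();print(p,o['t'],o['contact_force'].round(1),np.degrees(np.arctan2(*R.as_matrix()[[1,0],0])),o['joint_vel'].round(3))
  im,d=bot.read_camera('wrist')
cv2.imwrite('pics/w6.png',im)
c=cv2.resize(im[130:250,240:400],(800,600),interpolation=cv2.INTER_CUBIC)
cv2.imwrite('pics/c6.png',np.clip(c*1.5,0,255).astype(np.uint8))
E
```

```text
t: 9.28
eef_pos: [0.5801, 0.3052, 0.1595]
tool_rot: [0.0, 0.829, 0.559, 0.0]
contact_force: [0.4, -0.1, -0.7]
gripper_width: 0.23
[0.58006458 0.30515722 0.15946128] 9.275 [ 0.4 -0.1 -0.7] 68.0088796866354 [-0.001  0.001  0.001 -0.001 -0.     0.001  0.   ]
[0.58005636 0.30515063 0.15941848] 9.325 [-0.4  0.6 -0.1] 68.00574655103733 [-0.001 -0.001 -0.     0.001  0.002 -0.001  0.001]
[0.5800274  0.30512689 0.1593954 ] 9.375 [-0.5  0.2 -0.2] 68.00666605258336 [ 0.001  0.    -0.001  0.001  0.001  0.001 -0.   ]
```

View pics/c6.png

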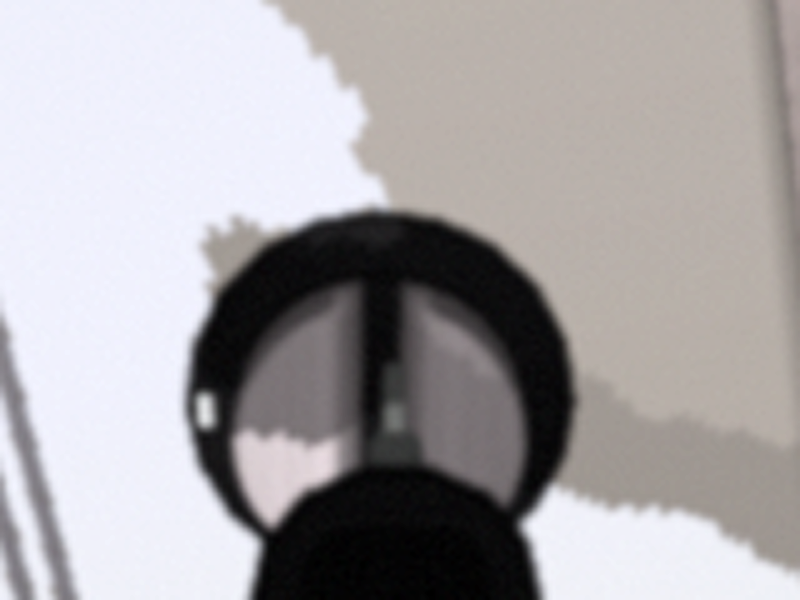

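```bash
python3 - <<'E'
from h import *
p,R,o=pose()
for oy in(.002,.004,.006):print(oy,proj('wrist',p+R.apply([0,-.008+oy,.0918]))[0].round(1))
for u,v in((316.4,212),(316.4,214),(316.4,216)):print(v,R.inv().apply(atz('wrist',u,v,.071)-p).round(4))
for a in (0,90,180,270):
  pass
E
```

```text
0.002 [317.5 199.3]
0.004 [317.5 201.8]
0.006 [317.5 204.4]
212 [-0.0008  0.0028  0.0884]
214 [-0.0008  0.0043  0.0884]
216 [-0.0008  0.0059  0.0884]
```

```bash
python3 -m creep '[[[-0.19,0,0,0,0,0,0],[-0.19,0,0,0,0,0,0],[-0.19,0,0.2,0,0,0,0],[-0.19,0,0.4,0,0,0,0],[-0.19,0,0.57,0,0,0,0],[-0.19,0,0.57,0,0,0,0],[-0.19,0,0.57,0,0,0,0],[-0.19,0,0.57,0,0,0,0]]]'
python3 - <<'E'
from h import *
p,R,o=pose();print(p,o['t'],o['contact_force'].round(1),np.degrees(np.arctan2(*R.as_matrix()[[1,0],0])),o['torque'].round(2),o['gripper_width'])
im,d=bot.read_camera('wrist')
cv2.imwrite('pics/w7.png',im)
c=cv2.resize(im[130:250,240:400],(800,600),interpolation=cv2.INTER_CUBIC)
cv2.imwrite('pics/c7.png',np.clip(c*1.5,0,255).astype(np.uint8))
im,d=bot.read_camera('side')
cv2.imwrite('pics/s7.png',cv2.resize(im[90:210,280:440],(800,600),interpolation=cv2.INTER_CUBIC))
E
```

```text
t: 10.42
eef_pos: [0.5793, 0.3034, 0.1537]
tool_rot: [-0.0, 0.829, 0.559, 0.0]
contact_force: [-0.7, -0.4, -1.1]
gripper_width: 0.225
[0.57928907 0.30340261 0.15369814] 10.425 [-0.7 -0.4 -1.1] 68.00752898924249 [ 0.05  0.01 -0.06] 0.22515501090351545
```

View pics/c7.png

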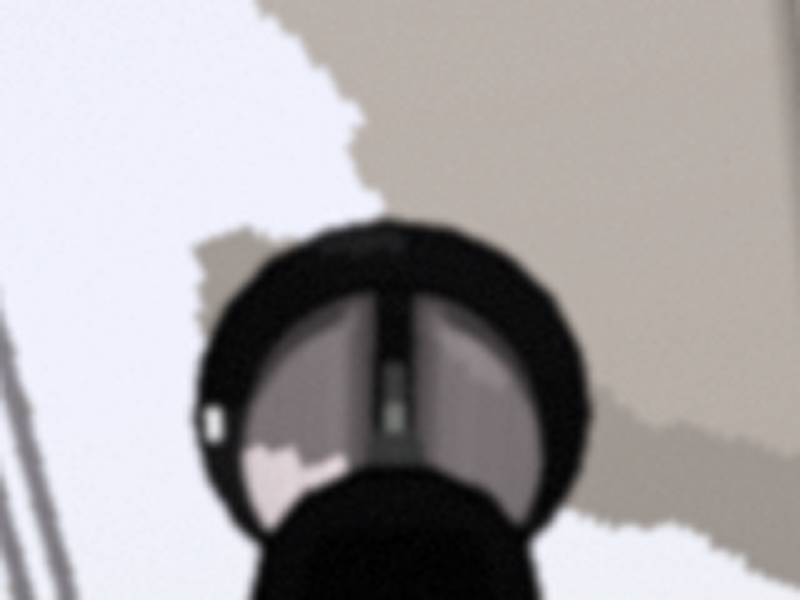

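View pics/s7.png

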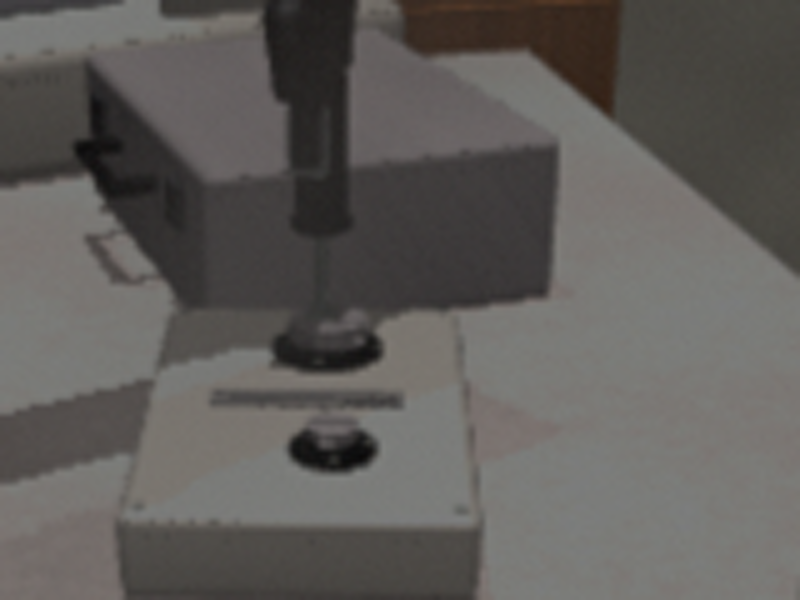

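```bash
python3 -m creep '[[[0.07,0,0,0,0,0.18,0],[0.14,0.01,0,0,0,0.36,0],[0.21,0.03,0,0,0,0.54,0],[0.28,0.07,0,0,0,0.72,0],[0.33,0.11,0,0,0,0.9,0],[0.33,0.11,0,0,0,0.9,0],[0.33,0.11,0,0,0,0.9,0],[0.33,0.11,0,0,0,0.9,0]]]' 80
python3 - <<'E'
from h import *
p,R,o=pose();print(p,o['t'],o['contact_force'].round(1),np.degrees(np.arctan2(*R.as_matrix()[[1,0],0])),o['torque'].round(2),o['gripper_width'])
im,d=bot.read_camera('wrist')
cv2.imwrite('pics/w8.png',im)
c=cv2.resize(im[130:250,240:400],(800,600),interpolation=cv2.INTER_CUBIC)
cv2.imwrite('pics/c8.png',np.clip(c*1.5,0,255).astype(np.uint8))
E
```

```text
t: 11.52
eef_pos: [0.5828, 0.3065, 0.154]
tool_rot: [-0.0, 0.989, 0.145, 0.002]
contact_force: [5.9, 1.3, -4.7]
gripper_width: 0.223
[0.58282195 0.30652141 0.15399365] 11.525 [ 5.9  1.3 -4.7] 16.685595043930064 [ 0.59 -1.63  0.11] 0.2232543573608166
```

View pics/c8.png

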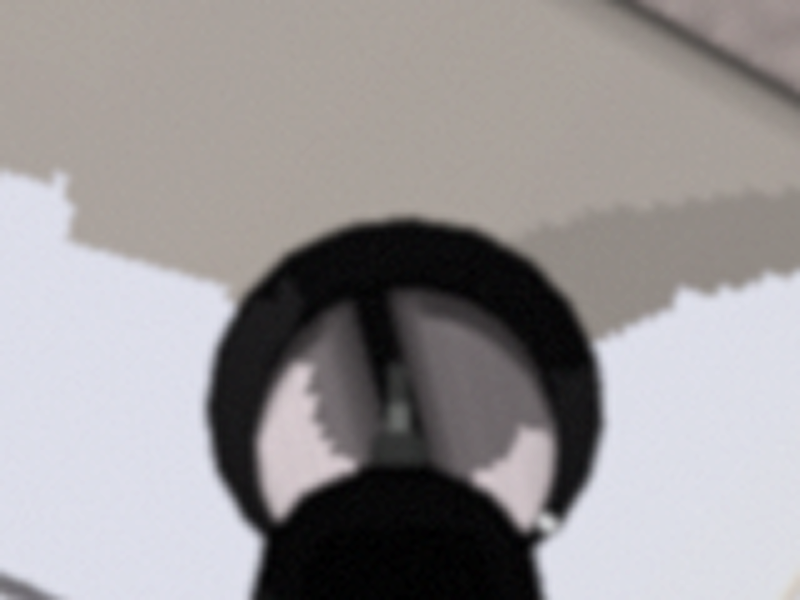

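```bash
python3 -m creep '[[[0.1,0,0,0,0,0,0],[0.17,0,0,0,0,0.18,0],[0.24,0.01,0,0,0,0.36,0],[0.31,0.03,0,0,0,0.54,0],[0.36,0.06,0,0,0,0.68,0],[0.36,0.06,0,0,0,0.68,0],[0.36,0.06,0,0,0,0.68,0],[0.36,0.06,0,0,0,0.68,0]]]' 80
cat > look.py <<'E'
from h import *
import sys
k=sys.argv[1]
p,R,o=pose();print(p,o['t'],o['contact_force'].round(1),np.degrees(np.arctan2(*R.as_matrix()[[1,0],0])),o['torque'].round(2),o['gripper_width'])
im,d=bot.read_camera('wrist')
cv2.imwrite(f'pics/w{k}.png',im)
c=cv2.resize(im[130:250,240:400],(800,600),interpolation=cv2.INTER_CUBIC)
cv2.imwrite(f'pics/c{k}.png',np.clip(c*1.5,0,255).astype(np.uint8))
E
python3 look.py 9
```

```text
t: 12.58
eef_pos: [0.5875, 0.3065, 0.1542]
tool_rot: [-0.001, 0.981, -0.194, 0.002]
contact_force: [7.7, 1.9, -5.0]
gripper_width: 0.222
[0.58745775 0.30645952 0.15416266] 12.575 [ 7.7  1.9 -5. ] -22.37899323238373 [ 0.44 -2.55  0.14] 0.2223945285511903
```

View pics/c9.png

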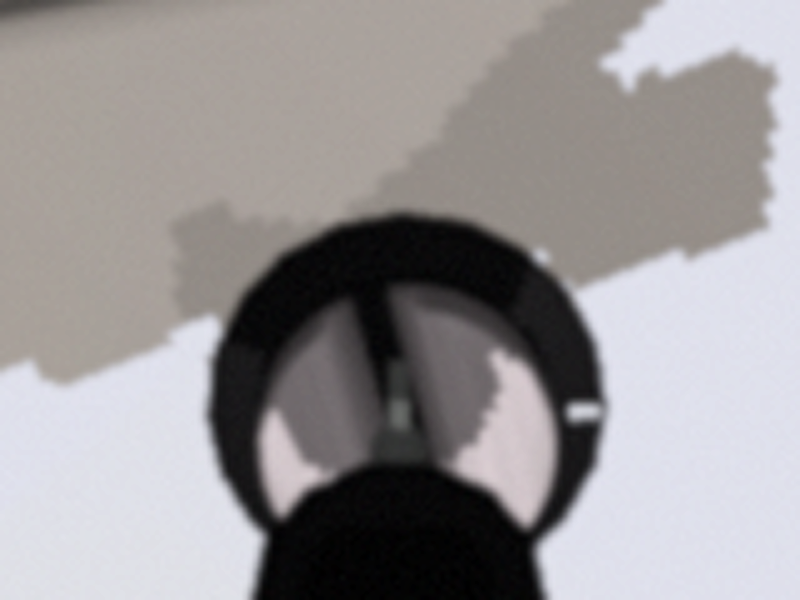

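```bash
cat > rect.py <<'E'
from h import *
import sys
im=cv2.imread(f'pics/w{sys.argv[1]}.png')
cx,cy=.5848,.3027;s=.08/600
u,v=np.meshgrid(np.arange(600),np.arange(600))
W=np.stack([cx+(300-v)*s,cy-(u-300)*s,np.full(u.shape,.069)],-1).reshape(-1,3)
uv=proj('wrist',W).astype(np.float32).reshape(600,600,2)
q=cv2.remap(im,uv[...,0],uv[...,1],cv2.INTER_CUBIC)
q=np.clip(q.astype(float)*1.8,0,255).astype(np.uint8)
for k in range(0,600,75):cv2.putText(q,str(k),(k,10),0,.35,(0,0,255));cv2.putText(q,str(k),(0,k+10),0,.35,(0,0,255))
cv2.imwrite(f'pics/r{sys.argv[1]}.png',q)
E
python3 rect.py 9
```

```text
(no output)
```

View pics/r9.png

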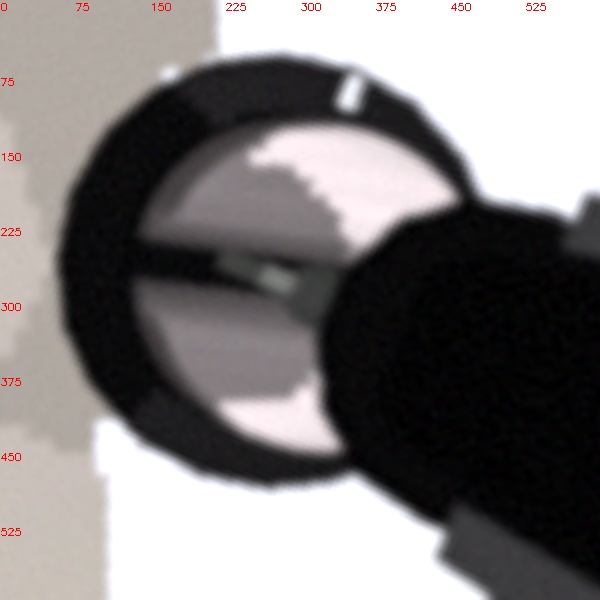

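```bash
python3 -m creep '[[[0.1,0,0,0,0,0,0],[0.17,0,0,0,0,0.17,0],[0.18,0,0,0,0,0.19,0],[0.18,0,0,0,0,0.19,0],[0.18,0,0,0,0,0.19,0],[0.18,0,0,0,0,0.19,0]]]'
python3 look.py 10; python3 rect.py 10
```

```text
t: 13.38
eef_pos: [0.5888, 0.3058, 0.1541]
tool_rot: [-0.001, 0.958, -0.286, 0.002]
contact_force: [7.2, 1.3, -6.1]
gripper_width: 0.227
[0.58881778 0.30577056 0.15409537] 13.375 [ 7.2  1.3 -6.1] -33.259953040227906 [ 0.37 -2.37  0.05] 0.22684065972413844
```

View pics/r10.png

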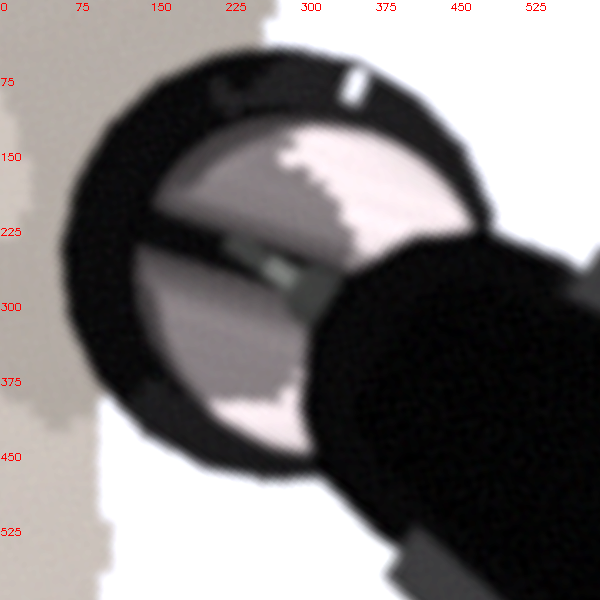

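View pics/c10.png

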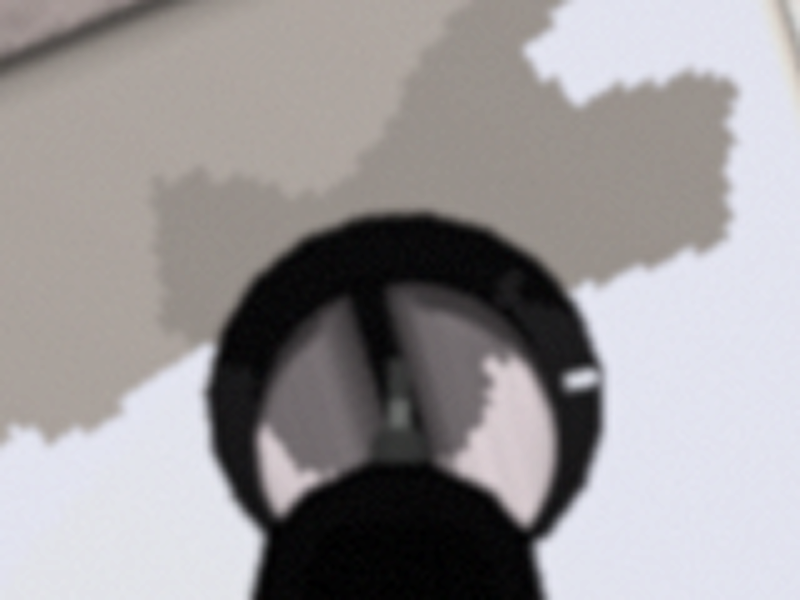

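```bash
python3 -m creep '[[[0.06,0,0,0,0,0.03,0],[0.08,0,0,0,0,0.06,0],[0.08,0,0,0,0,0.06,0],[0.08,0,0,0,0,0.06,0],[0.05,0,0,0,0,-0.06,0],[0.03,0,0,0,0,-0.18,0],[0.03,0,0,0,0,-0.18,0],[0.03,0,-1,0,0,-0.18,0],[0.03,0,-3,0,0,-0.18,0],[0.03,0,-4,0,0,-0.18,0]]]'
python3 -m creep '[[[0,0,0,0,0,0,0],[0,0,0,0,0,0,0],[0,0,0,0,0,0,0]]]'
python3 look.py 11; python3 rect.py 11
```

```text
t: 14.68
eef_pos: [0.5871, 0.3061, 0.1956]
tool_rot: [-0.001, 0.98, -0.2, 0.0]
contact_force: [0.5, 0.2, -0.0]
gripper_width: 0.224
t: 15.05
eef_pos: [0.5865, 0.3055, 0.1929]
tool_rot: [0.0, 0.98, -0.2, -0.001]
contact_force: [0.2, -0.5, -0.2]
gripper_width: 0.229
[0.58652208 0.30552387 0.19293367] 15.05 [ 0.2 -0.5 -0.2] -23.086020035302653 [-0.03  0.01 -0.01] 0.2290508063175211
```

View pics/r11.png

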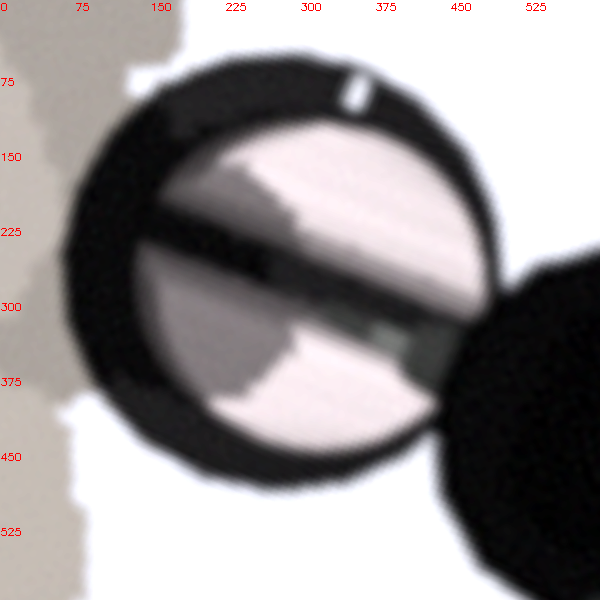

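View pics/c11.png

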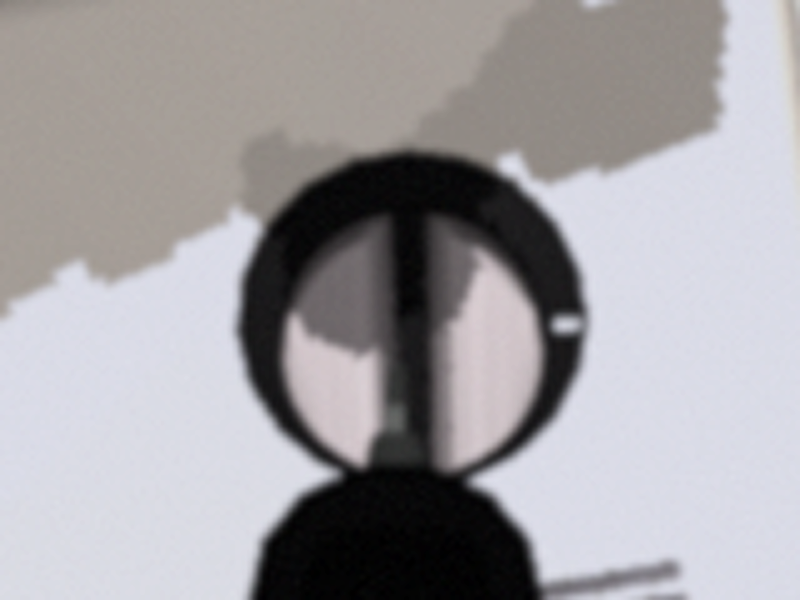

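```bash
cat > ang.py <<'E'
from h import *
import pickle,sys
def go(f,K,R,t,cen,th0,rng):
    im=cv2.cvtColor(cv2.imread(f),cv2.COLOR_BGR2GRAY).astype(np.float32)
    for side in(1,-1):
        for th in [0]:pass
    pts=[]
    a=np.deg2rad(th0);ex=np.array([np.cos(a),np.sin(a)]);ey=np.array([-ex[1],ex[0]])
    for r in rng:
        w=np.arange(-.013,.0131,.0002)
        P=np.array([np.r_[cen+ex*r+ey*k,.069] for k in w])
        c=(R@P.T).T+t;uv=(K@c.T).T;uv=(uv[:,:2]/uv[:,2:]).astype(np.float32)
        g=cv2.remap(im,uv[None,:,0],uv[None,:,1],cv2.INTER_LINEAR)[0]
        # edges: strongest falling left & rising right gradient
        gs=cv2.GaussianBlur(g[None],(0,0),3)[0];i0=np.argmin(gs[30:-30])+30
        base=gs[i0];h=base+25
        l=i0
        while l>0 and gs[l]<h:l-=1
        q=i0
        while q<len(gs)-1 and gs[q]<h:q+=1
        if 15<q-l<70:pts.append((r,w[l],w[q]))
    pts=np.array(pts)
    for j in(1,2):
        f1=np.polyfit(pts[:,0],pts[:,j],1);res=pts[:,j]-np.polyval(f1,pts[:,0]);k=abs(res)<.0008
        f1=np.polyfit(pts[k,0],pts[k,j],1);print('edge',j,k.sum(),'yaw',th0+np.degrees(np.arctan(f1[0])),'off mm',f1[1]*1e3)
c=pickle.load(open('w1.pkl','rb'))
go('pics/w1.png',np.array(c['mtx']),cv2.Rodrigues(np.array(c['rvec'],float))[0],np.array(c['tvec'],float).ravel(),np.array([.5848,.3027]),-22,np.arange(-.017,.0171,.0005))
K,R,t=cam('wrist')
s=.08/600
go('pics/w11.png',K,R,t,np.array([.5848+(300-278)*s,.3027-(310-300)*s]),-110,np.arange(-.017,.0171,.0005))
E
python3 ang.py
python3 - <<'E'
import cv2,numpy as np
for n in('r1','r11'):
    im=cv2.imread(f'pics/{n}.png')
    print(n,im.shape)
E
```

```text
edge 1 69 yaw -22.195102156055796 off mm -3.4956521739130175
edge 2 69 yaw -23.719403749341385 off mm 2.9246376811594628
edge 1 55 yaw -112.11083557876856 off mm -4.0744071146244805
edge 2 69 yaw -111.88085301870198 off mm 2.7217391304348246
r1 (600, 600, 3)
r11 (600, 600, 3)
```

```bash
python3 -c "
from h import *
print(delta([.4675,-.209,.225],0.4))"
```

```text
[ 9.2170e+00  5.2002e+01 -3.1590e+00  1.0000e-03  1.0000e-03 -4.1000e-01]
```

```bash
python3 -m creep '[[[0,2,-3,0,0,0,0],[1,8,-3.2,0,0,-0.1,0],[2,14,-3.2,0,0,-0.2,0],[3,20,-3.2,0,0,-0.3,0],[4.2,26,-3.2,0,0,-0.41,0],[5.4,32,-3.2,0,0,-0.41,0],[6.5,38,-3.2,0,0,-0.41,0],[7.7,44,-3.2,0,0,-0.41,0],[9,50,-3.2,0,0,-0.41,0],[9.2,52,-3.2,0,0,-0.41,0]]]'
python3 -m creep '[[[0,0,0,0,0,0,0],[0,0,0,0,0,0,0],[0,0,0,0,0,0,0],[0,0,0,0,0,0,0],[0,0,0,0,0,0,0]]]'
python3 look.py 12; python3 -c "
from h import *
print(delta([.4675,-.209,.225],0.4)); print(bot.get_obs()['joint_vel'].round(3))"
```

```text
t: 16.35
eef_pos: [0.4659, -0.2132, 0.2258]
tool_rot: [0.001, 1.0, 0.0, 0.0]
contact_force: [-0.4, 0.6, -0.7]
gripper_width: 0.222
t: 16.98
eef_pos: [0.4679, -0.2083, 0.2256]
tool_rot: [-0.0, 1.0, 0.004, -0.0]
contact_force: [-0.2, -0.2, -1.2]
gripper_width: 0.224
[ 0.46792913 -0.20828131  0.22557766] 16.975 [-0.2 -0.2 -1.2] 0.45669120505152083 [ 0.04 -0.01  0.02] 0.2243333885648029
[-0.035  0.053  0.059 -0.     0.     0.001]
[ 0.003 -0.001  0.002 -0.001  0.     0.002  0.001]
```

View pics/c12.png

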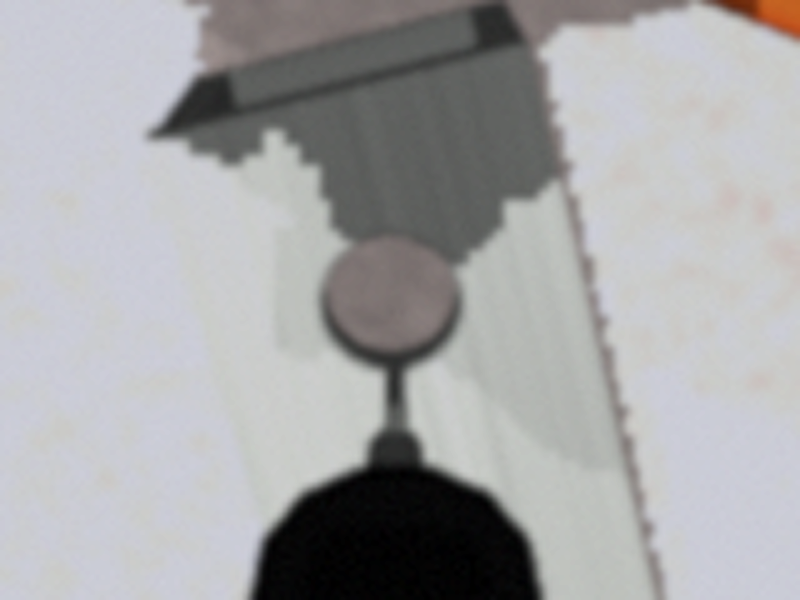

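```bash
python3 - <<'E'
from h import *
p,R,o=pose()
for k in((318,188.5),(318,189.5),(318,190.5)):print(R.inv().apply(atz('wrist',*k,.075)-p).round(4))
for oy in(.003,.005):print(oy,proj('wrist',p+R.apply([0,-.004+oy,.0918-.016]))[0],proj('wrist',p+R.apply([0,-.017+oy,.0918-.06]))[0])
E
```

```text
[-0.0007  0.0021  0.1506]
[-0.0007  0.003   0.1506]
[-0.0007  0.004   0.1506]
0.003 [318.78033668 214.67989141] [318.77515934 221.11155498]
0.005 [318.77713372 217.34379351] [318.77119705 224.39969378]
```

```bash
python3 -m creep '[[[-0.1,-0.08,0,0,0,0,0],[-0.1,-0.08,2,0,0,0,0],[-0.1,-0.08,4,0,0,0,0],[-0.1,-0.08,6,0,0,0,0],[-0.1,-0.08,8,0,0,0,0],[-0.1,-0.08,10,0,0,0,0],[-0.1,-0.08,11,0,0,0,0],[-0.1,-0.08,11.4,0,0,0,0],[-0.1,-0.08,11.4,0,0,0,0],[-0.1,-0.08,11.4,0,0,0,0]]]'
python3 look.py 13
```

```text
t: 18.27
eef_pos: [0.4671, -0.2082, 0.1122]
tool_rot: [0.0, 1.0, 0.003, 0.001]
contact_force: [-0.3, -0.1, -0.8]
gripper_width: 0.221
[ 0.46714393 -0.20820244  0.1121861 ] 18.275 [-0.3 -0.1 -0.8] 0.3970159608369378 [ 0.02  0.01 -0.04] 0.2212463639419361
```

View pics/w13.png

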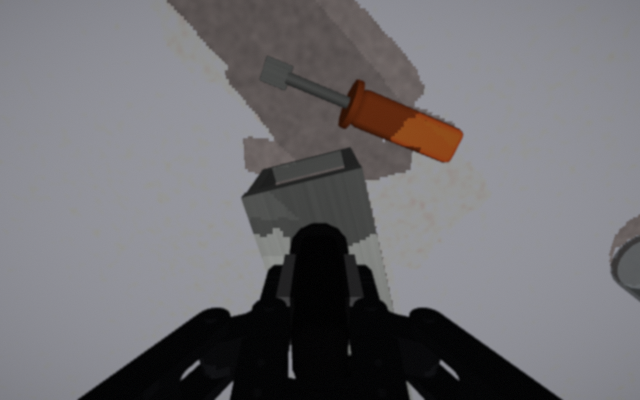

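```bash
python3 -m creep '[[[0,0,0.2,0,0,0,0],[0,0,0.4,0,0,0,0],[0,0,0.52,0,0,0,0],[0,0,0.52,0,0,0,0],[0,0,0.52,0,0,0,0]]]' 20
python3 - <<'E'
from h import *
p,R,o=pose();print(p,o['t'],o['contact_force'].round(1),o['torque'].round(2))
im,d=bot.read_camera('side')
cv2.imwrite('pics/s14.png',cv2.resize(im[200:350,250:450],(800,600),interpolation=cv2.INTER_CUBIC))
E
```

```text
t: 18.95
eef_pos: [0.4667, -0.208, 0.1069]
tool_rot: [-0.0, 1.0, 0.003, 0.0]
contact_force: [-2.2, 1.2, 8.2]
gripper_width: 0.217
[ 0.46671334 -0.20799398  0.10685852] 18.95 [-2.2  1.2  8.2] [ 0.32  0.47 -0.  ]
```

View pics/s14.png

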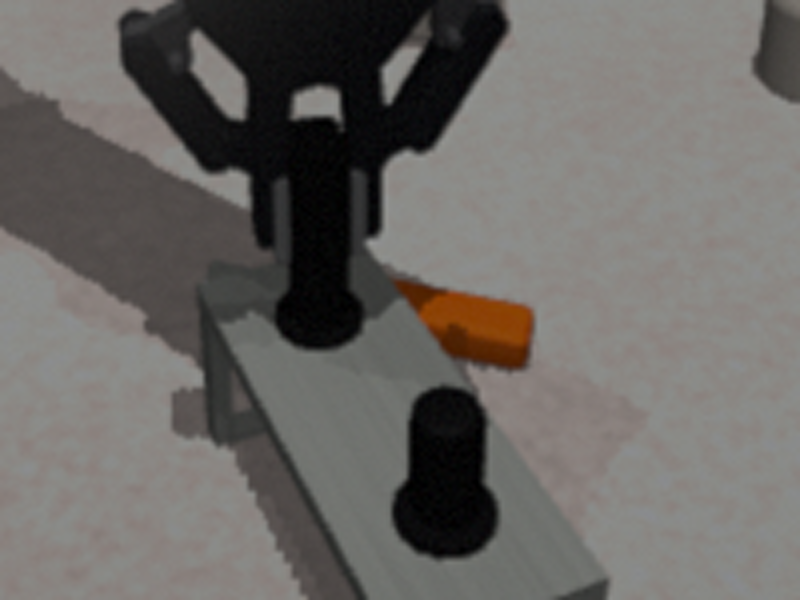

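```bash
python3 -m creep '[[[0,0,0,0,0,0,0.35],[0,0,0,0,0,0,0.5],[0,0,0,0,0,0,0.7],[0,0,0,0,0,0,0.7],[0,0,-2,0,0,0,0.7],[0,0,-6,0,0,0,0.7],[0,0,-11,0,0,0,0.7],[0,0,-14,0,0,0,0.7],[0,0,-14,0,0,0,0.7],[0,0,-14,0,0,0,0.7]]]'
python3 - <<'E'
from h import *
p,R,o=pose();print(p,o['t'],o['contact_force'].round(1),o['gripper_width'])
im,d=bot.read_camera('side')
cv2.imwrite('pics/s15.png',cv2.resize(im[100:350,200:500],(720,600),interpolation=cv2.INTER_CUBIC))
im,d=bot.read_camera('wrist');cv2.imwrite('pics/w15.png',im)
E
```

```text
t: 20.25
eef_pos: [0.4663, -0.2076, 0.2457]
tool_rot: [-0.0, 1.0, 0.004, -0.0]
contact_force: [-0.9, -0.4, 0.1]
gripper_width: 0.702
[ 0.46626759 -0.2076406   0.24569053] 20.25 [-0.9 -0.4  0.1] 0.7024029922450468
```

View pics/s15.png

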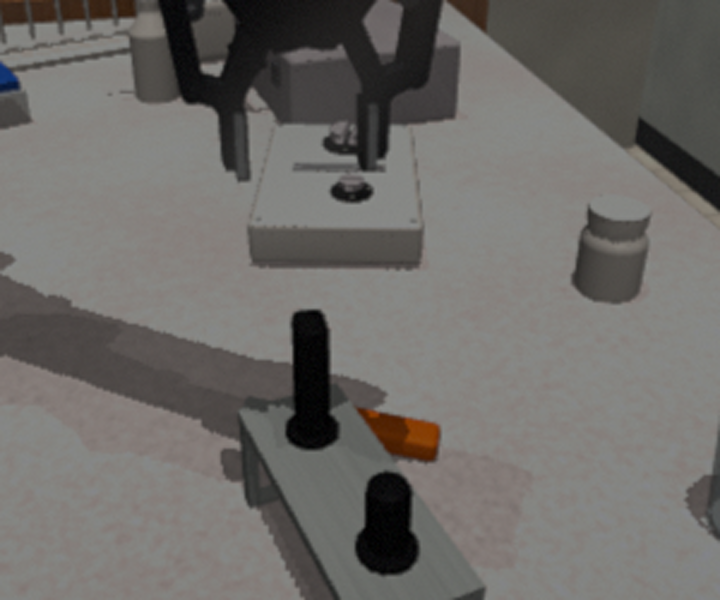

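View pics/w15.png

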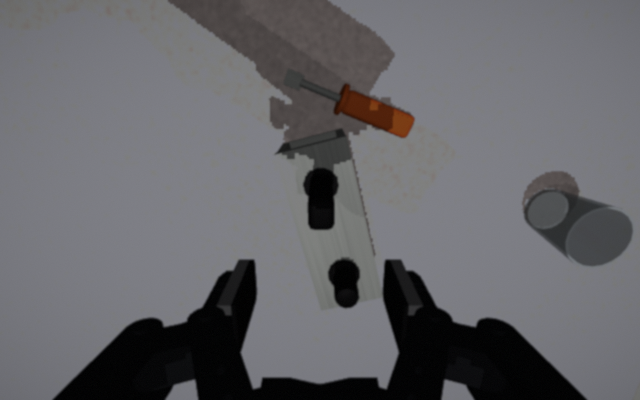

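```bash
python3 -c "
from h import *
print(delta([.585,.30,.24],71.4))"
```

```text
[ 1.2258e+01 -5.0683e+01  5.1300e-01 -2.0000e-03  2.0000e-03 -1.2390e+00]
```

```bash
python3 -m creep '[[[1,-5,0,0,0,-0.16,0.7],[3,-11,0,0,0,-0.31,0.7],[5,-17,0,0,0,-0.47,0.7],[6.5,-23,0,0,0,-0.62,0.7],[8,-29,0,0,0,-0.77,0.7],[10,-35,0.5,0,0,-0.93,0.7],[11,-41,0.5,0,0,-1.08,0.7],[12,-46,0.5,0,0,-1.24,0.7],[12.3,-50.7,0.5,0,0,-1.24,0.7],[12.3,-50.7,0.5,0,0,-1.24,0.7]]]'
python3 -m creep '[[[0,0,0,0,0,0,0.7],[0,0,0,0,0,0,0.7],[0,0,0,0,0,0,0.7],[0,0,0,0,0,0,0.7],[0,0,0,0,0,0,0.7]]]'
python3 look.py 16; python3 rect.py 16
python3 - <<'E'
from h import *
im,d=bot.read_camera('top');cv2.imwrite('pics/t16.png',im)
exec(open('ang.py').read().split("c=pickle")[0])
E
```

```text
t: 21.6
eef_pos: [0.5843, 0.3051, 0.2389]
tool_rot: [-0.001, 0.81, 0.587, -0.001]
contact_force: [0.0, -0.8, 0.8]
gripper_width: 0.699
t: 22.22
eef_pos: [0.5862, 0.2996, 0.2415]
tool_rot: [-0.0, 0.812, 0.584, 0.0]
contact_force: [-0.4, 0.2, -0.3]
gripper_width: 0.702
[0.58619345 0.29960424 0.24154706] 22.225 [-0.4  0.2 -0.3] 71.42662129912298 [-0.   -0.01  0.04] 0.7016865675041729
```

View pics/r16.png

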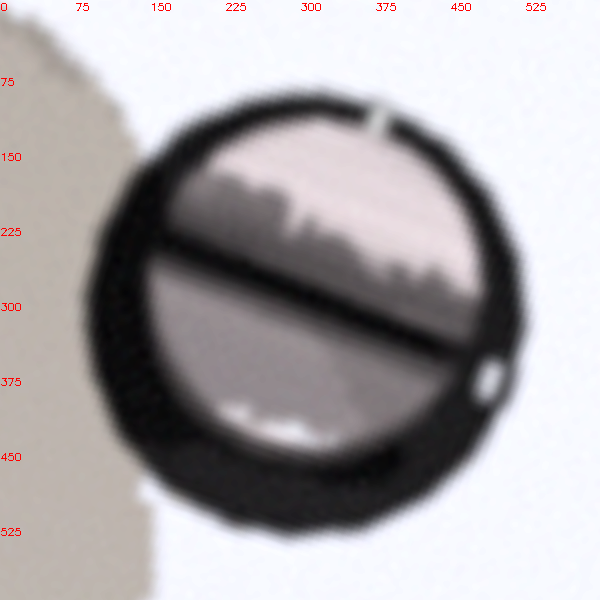

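View pics/t16.png

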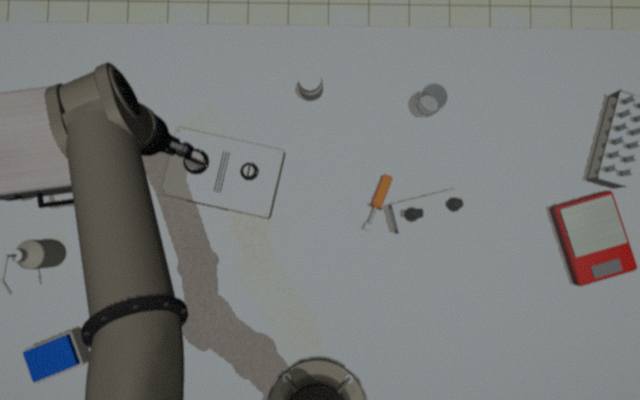

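View pics/w16.png

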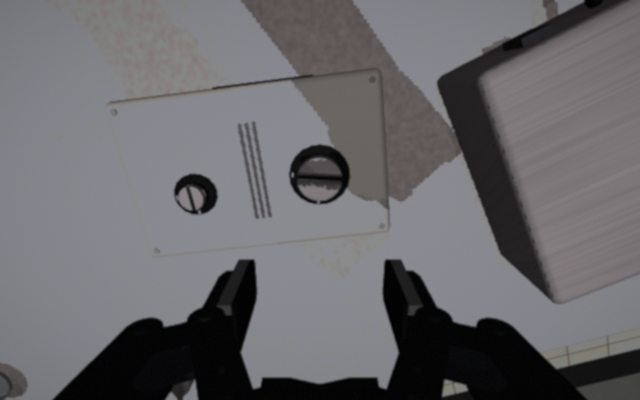

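```bash
python3 - <<'E'
import pickle
src=open('ang.py').read().split("c=pickle")[0];exec(src)
K,R,t=cam('wrist');s=.08/600
for cu,cv_ in((318,288),(316,292)):
  go('pics/w16.png',K,R,t,np.array([.5848+(300-cv_)*s,.3027-(cu-300)*s]),-109,np.arange(-.017,.0171,.0005))
E
```

```text
edge 1 69 yaw -111.60655040032952 off mm -4.220289855072441
edge 2 69 yaw -113.2909227437726 off mm 0.9188405797101832
edge 1 69 yaw -111.57563171282233 off mm -3.6405797101449013
edge 2 69 yaw -113.31423662076038 off mm 1.515942028985547
```

```bash
python3 -c "
from station import bot
print(bot.get_obs()['t'],bot.hand_in())"
```

```text
the job is handed in; nothing more can be done
22.325 None
```

I turned the larger switch a quarter turn clockwise with the flat screwdriver. The screwdriver is back upright in its own hole and released. I handed in at 22.3 s with the gripper clear of everything.

**Last checks**
- **Larger switch:** its slot went from a yaw of about −23° to −112.4°, a turn of 89.5° (1.56 rad). Counting the small starting angle, the switch should read about 1.57–1.6 rad, 1° to 2° past the quarter-turn mark as the wrist camera sees it. My two slot-edge fits differed by about 1.7°. An earlier rough reading from the rectified picture gave −109°.
- **Screwdriver:** it stands upright with its collar on the plate, in the side and wrist pictures.
- **Nut driver and smaller switch:** they look unchanged in the last pictures. I did not measure them.
- **Forces:** the highest I read was about 9 N.

**Orange look-alike:** this screwdriver stood upright in the first picture. By 3.9 s it was lying on the bench, while my fingers were still at 0.2 m or higher and the force readings were near zero. I think it tipped over by itself, but I did not see it fall. I left it where it lay.

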